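Line up the microscope objectives by length beside the oil bottle

ROBOT

A 7-joint arm with a two-finger parallel gripper is mounted at the origin on the work surface. World frame = base frame: x ahead of the robot, y to its left, z up, the work surface at z = 0. Lengths are in m, angles in rad, forces in N, time in s.
With the tool pointing down it reaches from about 0.35 to 0.775 m from the base axis. Payload 3.1 kg.
Tool frame: the origin (TCP) lies on the mounting face of the last link; the fingertips stand 173 mm ahead of it and the grasp point (between the pads) lies 155 mm ahead of it; z points along the fingers, y is the line along which they close (so a half turn about z gives the same grasp; the last joint's range is limited). The gripper opens to 85 mm and grips with 20 to 120 N. Pads are 22 mm wide; open, the fingers measure 114 mm over their backs; the gripper's body (76 mm by 85 mm) begins 54 mm behind the grasp point. The pads swing forward as they close: fully open they stand 13 mm farther back than shut.
Start: joints at [1.144, 0.311, 0.014, 1.512, -0.004, 1.319, -0.027], TCP at [0.206, -0.51, 0.405] pointing down, gripper open.
Joint ranges: [-2.7, 2.7], [-0.3, 1.91], [-1.27, 1.3], [0.12, 2.57], [-1.44, 4.58], [0.2, 2.03], [-3.05, 3.05]. Speed limits (rad/s): [2.79, 2.79, 3.14, 3.14, 3.14, 3.14, 3.14].

INTERFACE

Orientations are given as a unit quaternion [x, y, z, w].
In Python, from plant import r gives the robot as it stands.
- The arm moves only by the tool arm_command, never from a script. Its argument "increments" is a list of rows, each a list of 7 numbers: the turn, a rotation vector about the tool's x, y, z normalised to -1 to 1, where 1 is 0.12 rad, then the shift along the tool's x, y, z normalised to -1 to 1, where 1 is 30 mm, then the closure in counts, from 0 (fully open) to 255 (shut). A call has 1 to 10 rows; each row shifts and turns the commanded pose from where the row before left it, along the tool's axes as they then stand; what a row does not reach is not made up. A row lasts 1/12 s, in which the tool goes at most 41.7 mm and 7.16 degrees, less where a joint would pass 70% of its speed; a pose out of reach is approached as far as the arm can. A call with a number of a shift or a turn outside -1 to 1 is refused whole. A call with a gripper value outside its range is refused whole. The fingers move at their own pace and stop on an object; the grip force is fixed at half the most. Time passes only in rows, so rows that do not move let the fingers close. It gives the time, the measured TCP pose, the force, the opening and the grip force at its end, in the units of the state.
- r.state(): the state, without advancing time (a new reading comes with each control period).
- r.read_camera(name): name is "side" or "top" or "wrist"; returns a dict with "img" (400x640x3 uint8, red, green, blue), "camera_matrix" (3x3 intrinsics, pixels), "R" (3x3) and "t" (3): a world point X has camera coordinates R X + t; the wrist camera has in their place "mount" (4x4, takes a point from camera to tool coordinates, whose origin is the TCP and whose axes are the flange's). Camera axes: x right, y down, z forward; pixel columns grow to the right and rows downward; lengths in m; the calibration is good to about 2 mm. A picture is of the moment at which its call begins: read the wrist's pose just before it. There is no depth.
- r.sign_off(): hands the job in; it is judged then, once.
Trained networks look in a picture, given as the dict that the camera call returned (one of the last four; its "shot" number tells which), for a name from the list of things; names that differ only in an ending like _2 or _b are one class to them, and where a whole thing is asked for, a point or a joint stands for the part that bears it (a point fixed in the world has none). Each returns a list of dicts, best first, with "p" (0 to 1); they miss things now and then, are a little off and sometimes report something else, mostly with a low value. They report only what shows in the picture. A call takes as long as a camera call.
- r.boxes_of(thing, picture): "box" ([left, top, right, bottom] in pixels, round what is visible of it).
- r.regions_of(thing, picture): "pixels" (400x640 bool, what is visible of it) and "box" ([left, top, right, bottom] in pixels, round what is visible of it).
The state is a dict: "time": time; "q": joint angles; "qd": joint speeds; "tau": joint torques, N m; "tcp_pos": TCP position; "orientation": TCP orientation; "wrist_force": force on the tool from outside, world axes, zero at the start; "moment": the same for the moment, N m; "opening": finger opening in m; "grip_force": force on a finger pad.
Only numpy, scipy, OpenCV 4.12 (cv2) and the standard library are available. Lean on these libraries where they do the work, as an engineer would, in place of code of your own. Each camera call takes 0.05 s, during which the arm holds its last target. There are 200 camera calls.

TASK

Line the four microscope objectives up by length on the row of four round black rests: the longest (the oil-immersion one) on the rest nearest the amber oil bottle, then shorter and shorter, so that the shortest is at the other end. Stand each upright, nose up, with its whole foot on its rest, and never let one tip over. Leave the oil bottle and the eyepiece holder where they are; one objective stands between the holder's two eyepieces, so take it out without shoving them.

Things in the scene. Friction and masses are not known exactly. Their poses are not given: they have to be found in the camera images.
- lens_a (a point): the shortest objective: plain light-grey metal lens barrel standing upright, nose up, 33 mm tall; round barrel 30 mm in diameter over the lower 28 mm (grip it there, from above), very broad flat nose, 26 mm across at the tip, hardly any taper. Point: on its axis, half-way up (16.5 mm above its foot); z axis up. Starts on the table, either by itself or (one of the four, any one) in the middle place of the eyepiece holder; loose, about 70 g
- lens_b (a point): the second shortest objective: plain light-grey metal lens barrel standing upright, nose up, 46 mm tall; round barrel 30 mm in diameter over the lower 32 mm (grip it there, from above), broad nose, 19 mm across at the tip. Point: on its axis, half-way up (23 mm above its foot); z axis up. Starts on the table, either by itself or (one of the four, any one) in the middle place of the eyepiece holder; loose, about 90 g
- lens_c (a point): the second longest objective: plain light-grey metal lens barrel standing upright, nose up, 59 mm tall; round barrel 30 mm in diameter over the lower 38 mm (grip it there, from above), tapering nose, 13 mm across at the tip. Point: on its axis, half-way up (29.5 mm above its foot); z axis up. Starts on the table, either by itself or (one of the four, any one) in the middle place of the eyepiece holder; loose, about 110 g
- lens_d (a point): the longest objective: plain light-grey metal lens barrel standing upright, nose up, 72 mm tall; round barrel 30 mm in diameter over the lower 46 mm (grip it there, from above), slender pointed nose, 7 mm across at the tip. Point: on its axis, half-way up (36 mm above its foot); z axis up. Starts on the table, either by itself or (one of the four, any one) in the middle place of the eyepiece holder; loose, about 130 g
- rest_1 (a point): round black rubber rest at the row's +y end (+y is the robot's left): flat disc 54 mm in diameter, 6 mm thick, fixed on a 12 mm high, 60 mm wide, 420 mm long wooden strip. Point: centre of its top face, 18 mm above the table. Its y axis runs along the row (towards rest_1), its x axis across it, away from the robot. Rests are 65 mm apart, centre to centre
- rest_2 (a point): round black rubber rest second from the row's +y end (+y is the robot's left): flat disc 54 mm in diameter, 6 mm thick, fixed on a 12 mm high, 60 mm wide, 420 mm long wooden strip. Point: centre of its top face, 18 mm above the table. Its y axis runs along the row (towards rest_1), its x axis across it, away from the robot. Rests are 65 mm apart, centre to centre
- rest_3 (a point): round black rubber rest third from the row's +y end (+y is the robot's left): flat disc 54 mm in diameter, 6 mm thick, fixed on a 12 mm high, 60 mm wide, 420 mm long wooden strip. Point: centre of its top face, 18 mm above the table. Its y axis runs along the row (towards rest_1), its x axis across it, away from the robot. Rests are 65 mm apart, centre to centre
- rest_4 (a point): round black rubber rest at the row's -y end (+y is the robot's left): flat disc 54 mm in diameter, 6 mm thick, fixed on a 12 mm high, 60 mm wide, 420 mm long wooden strip. Point: centre of its top face, 18 mm above the table. Its y axis runs along the row (towards rest_1), its x axis across it, away from the robot. Rests are 65 mm apart, centre to centre
- oil (a point): small amber glass bottle of immersion oil with black cap, 28 mm in diameter, 62 mm tall, standing on the strip at one end of the row, 77 mm beyond the centre of the end rest (beyond rest_1 or beyond rest_4; a low steel tin, 44 mm across and 32 mm high, stands at the other end). Point: half-way up
- holder: black eyepiece holder standing loose on the table, 0.6 kg: two round cups 38 mm across, 14 mm high, 100 mm apart, each with a black eyepiece (30 mm across, top 60 mm above the table); between them one objective stands on the table. Origin: on the table in that middle place. y axis: along the line of the two eyepieces (at +50 and -50 mm), x axis: across it, the only way in for the fingers of a gripper, one on either side

How it is judged:
At the end, for the whole second after the job is handed in: Each objective upright (0.1 rad), nose up, at rest on its own rest, within 13 mm of its centre and 4 mm in height; in order of length, the longest nearest the oil bottle; oil bottle within 15 mm and eyepiece holder within 20 mm of their starts (angle between each of lens_a, lens_b, lens_c, lens_d's own z axis and vertical below 0.1 rad and height (world z) of lens_a between 0.0305 and 0.0385 m and linear speed of each of objective_a, objective_b, objective_c, objective_d below 0.01 m/s and height (world z) of lens_b between 0.037 and 0.045 m and height (world z) of lens_c between 0.0435 and 0.0515 m and height (world z) of lens_d between 0.05 and 0.058 m and ((horizontal distance between oil and rest_1 below 0.11 m and horizontal distance between lens_d and rest_1 below 0.013 m and horizontal distance between lens_c and rest_2 below 0.013 m and horizontal distance between lens_b and rest_3 below 0.013 m and horizontal distance between lens_a and rest_4 below 0.013 m) or (horizontal distance between oil and rest_4 below 0.11 m and horizontal distance between lens_a and rest_1 below 0.013 m and horizontal distance between lens_b and rest_2 below 0.013 m and horizontal distance between lens_c and rest_3 below 0.013 m and horizontal distance between lens_d and rest_4 below 0.013 m)) and distance of oil from where it was at the start of the episode below 0.015 m and distance of holder from where it was at the start of the episode below 0.02 m); the robot touches nothing.
It fails at once if the oil bottle is pushed more than 25 mm or knocked over (distance of oil from where it was at the start of the episode above 0.025 m or angle between oil's own z axis and vertical above 0.5 rad).
It fails at once if the eyepiece holder is pushed more than 25 mm or tipped (distance of holder from where it was at the start of the episode above 0.025 m or angle between holder's own z axis and vertical above 0.3 rad).
It fails at once if an objective is tipped over (more than 45 degrees) (angle between any of lens_a, lens_b, lens_c, lens_d's own z axis and vertical above 0.785 rad).
It also fails if it takes over 96 s, if anything falls off the work surface, if the arm or the gripper's body presses on something with over 40 N, if the wrist force passes 120 N, or if a joint passes its speed limit or range.

## Working session

There is one attempt and no reset: what is moved stays moved. The work goes in short steps, Python scripts to look and compute and a tool call to move; the robot and the scene stay as the last step left them, time stands still between calls to the robot, and variables do not carry over. Pictures are saved under pics/ and viewed, at most 14 in all, crops included, and the job is handed in when it is done.

Besides the shell and the picture viewer there is one more tool, called after ">>>" by a JSON object that holds its "name" and its "arguments". arm_command: Moves the arm, as the interface text tells. Scaled input: -1 to 1 covers 30 mm each way for a shift and 0.12 rad each way for a turn. Its arguments: {"type":"object","properties":{"increments":{"type":"array"}},"required":["increments"]}

```bash
mkdir -p pics; ls; python3 - <<'E'
from plant import r
import cv2,numpy as np
s=r.state();print(s['time'],s['tcp_pos'],s['orientation'],s['opening'])
for n in ["top","side"]:
    c=r.read_camera(n);cv2.imwrite(f"pics/{n}0.png",c["img"][:,:,::-1])
    print(n,c["camera_matrix"].tolist(),c["R"].tolist(),c["t"].tolist())
    for th in ["lens_a","rest_1","oil","holder"]:
        for d in r.boxes_of(th,c): print(th,round(d["p"],2),np.round(d["box"],1).tolist())
E
```

```text
pics
0.0 [ 0.20637557 -0.50946946  0.40360134] [ 9.81538683e-01  1.91260009e-01 -2.74188649e-04 -1.16103178e-03] 0.08506003076026669
top [[372.1134619434946, 0.0, 313.41390417195623], [0.0, 372.1134619434946, 196.6984386125955], [0.0, 0.0, 1.0]] [[-0.023979246715429687, -0.9996313215012617, -0.01273643594580921], [-0.9812762138852095, 0.02597054797681467, -0.1908468566701904], [0.19110726775836864, 0.007921597782336426, -0.9815371926210977]] [0.04099159616345552, 0.5117031517852517, 0.7548898715266925]
lens_a 0.72 [383.4, 218.8, 402.8, 233.6]
lens_a 0.7 [178.6, 225.4, 196.9, 241.8]
lens_a 0.66 [455.2, 231.8, 473.4, 244.3]
lens_a 0.52 [331.9, 222.8, 341.7, 240.2]
lens_a 0.28 [302.7, 124.8, 324.1, 148.7]
rest_1 0.8 [331.1, 118.4, 351.9, 141.7]
rest_1 0.76 [247.2, 133.1, 266.7, 158.5]
rest_1 0.67 [302.8, 123.8, 328.2, 144.7]
rest_1 0.55 [274.2, 130.8, 296.1, 151.3]
oil 0.44 [368.7, 111.4, 378.2, 131.1]
holder 0.56 [362.2, 215.2, 428.3, 236.7]
side [[419.6217679882224, 0.0, 321.3754190013231], [0.0, 419.6217679882224, 200.34389138754048], [0.0, 0.0, 1.0]] [[-0.7995591370544295, -0.6002044414264469, -0.021443293700897197], [-0.394075316163933, 0.5512393508060962, -0.7354181282190219], [0.4532216141614083, -0.5795600112282078, -0.67727421465909]] [0.4412825342867032, 0.23601501542882933, 0.6889354012004731]
lens_a 0.63 [360.7, 206.2, 375.4, 231.6]
lens_a 0.59 [251.4, 325.1, 272.8, 352.6]
lens_a 0.55 [390.1, 166.8, 404.9, 196.5]
lens_a 0.5 [435.2, 151.7, 442.8, 166.6]
lens_a 0.43 [231.1, 218.5, 259.7, 235.5]
rest_1 0.95 [228.6, 219.9, 259.1, 235.3]
rest_1 0.77 [249.0, 200.4, 272.4, 217.4]
rest_1 0.62 [263.5, 185.5, 286.1, 199.8]
oil 0.77 [300.0, 134.6, 312.7, 164.7]
holder 0.71 [374.5, 158.1, 414.6, 206.8]
```

```bash
python3 - <<'E'
import cv2
a=cv2.imread("pics/top0.png");b=cv2.imread("pics/side0.png")
cv2.imwrite("pics/t0.png",cv2.resize(a[100:260,160:490],None,fx=2.4,fy=2.4,interpolation=2))
cv2.imwrite("pics/s0.png",cv2.resize(b[120:370,215:465],None,fx=2.4,fy=2.4,interpolation=2))
E
```

```text
(no output)
```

View pics/t0.png

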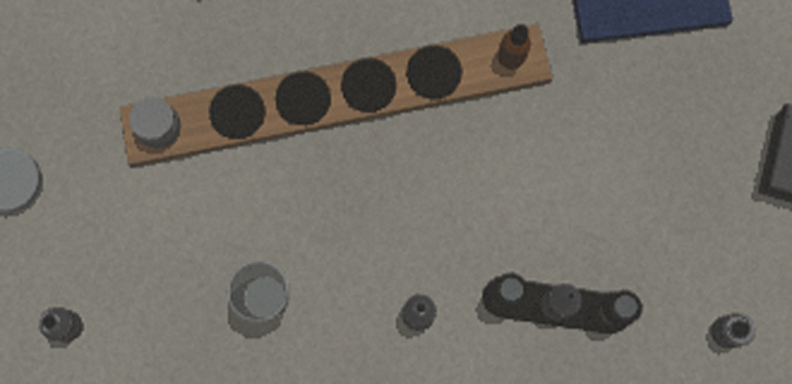

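View pics/s0.png

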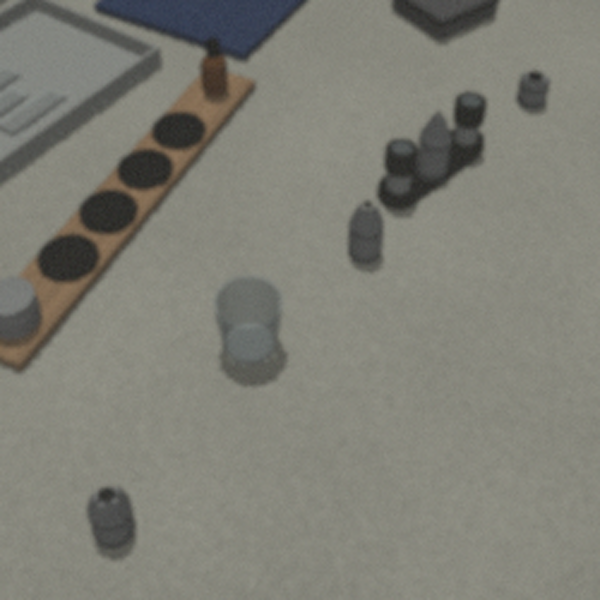

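The pictures show the row with the oil bottle at its −y end (crop 515,45), so d→rest_4, c→rest_3, b→rest_2 and a→rest_1. There is a glass tumbler (260,300) to avoid. The tallest lens seems to be the one in the holder. Next I measure.

```bash
cat > h.py <<'E'
import numpy as np, cv2
from scipy.optimize import least_squares
from scipy.spatial.transform import Rotation as Ro
def proj(c,X):
    p=(np.asarray(X)@c["R"].T+c["t"])@c["camera_matrix"].T
    return p[:,:2]/p[:,2:]
def ray(c,uv,z):
    d=c["R"].T@np.linalg.solve(c["camera_matrix"],[*uv,1]); o=-c["R"].T@c["t"]
    return o+d*(z-o[2])/d[2]
L={'a':(33,28,26),'b':(46,32,19),'c':(59,38,13),'d':(72,46,7)}
A=np.linspace(0,2*np.pi,36)
def model(k,x,y,z0=0):
    H,B,T=L[k]; P=[]
    for r_,h in((15,0),(15,B),(T/2,H)): P.append(np.c_[x+r_/1e3*np.cos(A),y+r_/1e3*np.sin(A),np.full(36,z0+h/1e3)])
    return np.vstack(P)
def box(c,X):
    p=proj(c,X); return np.r_[p.min(0),p.max(0)]
def withpose(c,s):
    M=np.eye(4);M[:3,:3]=Ro.from_quat(s["orientation"]).as_matrix();M[:3,3]=s["tcp_pos"]
    W=np.linalg.inv(M@np.array(c["mount"])); c=dict(c); c["R"]=W[:3,:3];c["t"]=W[:3,3]; return c
def go(s,tgt,n=None):
    """shift in tool units for target tcp position"""
    R=Ro.from_quat(s["orientation"]).as_matrix()
    return np.round(R.T@(np.array(tgt)-s["tcp_pos"])/0.03,2)
E
python3 - <<'E'
from plant import r
from h import *
T=r.read_camera("top");S=r.read_camera("side")
tb={'left':[178.6,225.4,196.9,241.8],'mid':[331.9,222.8,341.7,240.2],'hold':None,'right':[455.2,231.8,473.4,244.3]}
sb={'left':[251.4,325.1,272.8,352.6],'mid':[360.7,206.2,375.4,231.6],'hold':[390.1,166.8,404.9,196.5],'right':[435.2,151.7,442.8,166.6]}
for cam,nm in((T,'top'),(S,'side')):
    for d in r.regions_of("lens_a",cam): print(nm,round(d["p"],2),np.round(d["box"],1).tolist(),d["pixels"].sum())
for n in sb:
    for k in L:
        f=lambda v:np.r_[(box(S,model(k,*v))-sb[n])*( [1,1,1,0.2] if n=='hold' else 1),(box(T,model(k,*v))-tb[n]) if tb[n] else []]
        o=least_squares(f,[.45,0],loss='soft_l1'); print(n,k,o.x.round(4),round(o.cost,1),f(o.x).round(1))
rt=[[247.2,133.1,266.7,158.5],[274.2,130.8,296.1,151.3],[302.8,123.8,328.2,144.7],[331.1,118.4,351.9,141.7]]
# dark ellipses from the picture by threshold
for cam,nm in((T,'top'),(S,'side')):
    g=cam["img"].astype(int).max(2); m=(g<62).astype(np.uint8)
    n,lab,st,ce=cv2.connectedComponentsWithStats(m)
    for i in range(1,n):
        if 120<st[i,4]<900: print(nm,st[i].tolist(),ce[i].round(1),ray(cam,ce[i],.018).round(4))
for uv in((512,289),(626,306)): print('eyep',ray(T,(160+uv[0]/2.4,100+uv[1]/2.4),.06).round(4))
for uv in((401,142),(470,98)): print('eyepS',ray(S,(215+uv[0]/2.4,120+uv[1]/2.4),.06).round(4))
E
```

```text
top 0.79 [179.6, 228.2, 196.5, 241.7] 195
top 0.73 [455.2, 229.7, 472.5, 243.7] 222
top 0.58 [380.8, 216.3, 403.6, 235.4] 227
top 0.52 [330.5, 222.0, 341.4, 235.7] 145
side 0.95 [257.3, 324.0, 271.0, 348.2] 362
side 0.66 [360.0, 203.6, 375.6, 231.9] 315
side 0.6 [386.7, 166.1, 402.9, 196.2] 304
side 0.56 [431.9, 150.4, 442.3, 168.7] 182
left a [0.4396 0.3132] 9.0 [ 0.5 -2.4 -0.8 -4.1 -1.4  2.5 -1.9  0.7]
left b [0.4394 0.3129] 11.5 [ 0.4 -4.8 -0.6 -4.2 -2.   2.3 -1.8  0.8]
left c [0.4393 0.3124] 14.8 [ 0.2 -7.8 -0.4 -4.4 -2.8  2.1 -1.5  0.8]
left d [0.4391 0.3118] 18.6 [ -0.1 -10.8  -0.   -4.6  -3.9   1.8  -1.3   0.9]
mid a [ 0.4412 -0.0186] 7.8 [ 0.2  3.1  0.4 -1.9 -3.4  0.5  0.9 -2.1]
mid b [ 0.4403 -0.0171] 5.3 [ 0.1  0.3  0.5 -1.3 -4.1  0.7  0.3 -1.7]
mid c [ 0.439  -0.0152] 7.0 [ 0.2 -2.5  0.7 -0.6 -4.9  1.  -0.3 -1.1]
mid d [ 0.4388 -0.0147] 10.4 [ 0.1 -6.   1.  -0.4 -5.1  0.7 -0.3 -1. ]
hold a [ 0.4619 -0.1806] 1.6 [ 0.4  0.2 -0.4 -2.2]
hold b [ 0.4557 -0.1691] 0.9 [ 0.2  0.2 -0.2 -1.5]
hold c [ 0.4494 -0.1572] 0.3 [ 0.   0.1 -0.  -0.7]
hold d [ 0.4434 -0.1455] 0.1 [-0.3 -0.  
[... 740 characters left out ...]
.3 216.1] [ 0.4573 -0.6463  0.018 ]
top [361, 214, 66, 25, 739] [392.  227.9] [ 0.4441 -0.1433  0.018 ]
side [561, 77, 47, 16, 223] [582.7  86.7] [ 0.2133 -0.8833  0.018 ]
side [379, 118, 43, 17, 249] [398.3 126.4] [ 0.5643 -0.367   0.018 ]
side [279, 168, 21, 13, 218] [289. 174.] [ 0.675  -0.0357  0.018 ]
side [373, 177, 43, 30, 431] [391.2 191.6] [ 0.4453 -0.1216  0.018 ]
side [265, 183, 21, 15, 253] [275.1 190.1] [0.6633 0.0276 0.018 ]
side [249, 200, 22, 17, 291] [259.6 207.8] [0.6518 0.0915 0.018 ]
side [232, 218, 23, 19, 336] [243.  227.3] [0.6397 0.1552 0.018 ]
eyep [ 0.4564 -0.0967  0.06  ]
eyep [ 0.439  -0.1951  0.06  ]
eyepS [ 0.4612 -0.1023  0.06  ]
eyepS [ 0.4415 -0.1969  0.06  ]
```

>>> {"name": "arm_command", "arguments": {"increments": [[0,0,-1,0,0,0,0],[0,0,-1,0,0,0,0],[0,0,-1,0,0,0,0],[0,0,-1,0,0,0,0],[0,0,-1,0,0,0,0],[0,0,-1,0,0,0,0],[0,0,-1,0,0,0,0],[0,0,-1,0,0,0,0],[0,0,-0.3,0,0,0,0],[0,0,0,0,0,0,0]]}}

```text
time: 1.53
tcp_pos: [0.2064, -0.5098, 0.4047]
orientation: [0.771, 0.637, 0.0, 0.0]
wrist_force: [0.7, 1.0, 0.4]
opening: 0.0853
grip_force: 0.0
```

>>> {"name": "arm_command", "arguments": {"increments": [[0,0,0,1,0.4,0,0],[0,0,0,1,0.4,0,0],[0,0,0,1,0.4,0,0],[0,0,0,1,0.4,0,0],[0,0,0,1,0.4,0,0],[0,0,0,1,0.4,0,0],[0,0,0,1,0.4,0,0],[0,0,0,1,0.4,0,0],[0,0,0,1,0.4,0,0],[0,0,0,1,0.4,0,0]]}}

```text
time: 2.37
tcp_pos: [0.3815, -0.2363, 0.405]
orientation: [0.771, 0.636, -0.0, 0.0]
wrist_force: [1.3, -1.1, 0.2]
opening: 0.0854
grip_force: 0.0
```

>>> {"name": "arm_command", "arguments": {"increments": [[0,0,0,1,0.4,0,0],[0,0,0,1,0.4,0,0],[0,0,0,1,0.4,0,0],[0,0,0,0.5,0.4,0,0],[0,0,0,0,0,0,0],[0,0,0,0,0,0,0]]}}

```text
time: 2.87
tcp_pos: [0.4484, -0.1428, 0.4047]
orientation: [0.77, 0.638, -0.0, 0.0]
wrist_force: [-0.1, -0.1, 0.9]
opening: 0.0853
grip_force: 0.0
```

```bash
python3 - <<'E'
from plant import r
from h import *
s=r.state();c=r.read_camera("wrist");cv2.imwrite("pics/w1.png",c["img"][:,:,::-1])
w=withpose(c,s)
print(s['time'],s['tcp_pos'],s['orientation'],s['q'],s['wrist_force'])
print(np.round(c["mount"],3).tolist(),c["camera_matrix"].round(0).tolist())
for th in("lens_a","holder"):
  for d in r.regions_of(th,c): print(th,round(d["p"],2),np.round(d["box"]).tolist(),ray(w,((d['box'][0]+d['box'][2])/2,(d['box'][1]+d['box'][3])/2),.03).round(3))
E
```

```text
2.8667 [ 0.44841329 -0.14281087  0.40473152] [ 7.70286228e-01  6.37698304e-01 -1.10321169e-05  1.07255372e-05] [ 0.68614413  0.17847026 -0.4775978   1.70178215  0.08526014  1.28194792
  0.00292838] [-0.11839897 -0.07964398  0.93577727]
[[-0.0, -0.945, -0.326, 0.085], [1.0, -0.0, -0.001, -0.0], [0.001, -0.326, 0.945, 0.031], [0.0, 0.0, 0.0, 1.0]] [[303.0, 0.0, 320.0], [0.0, 303.0, 203.0], [0.0, 0.0, 1.0]]
lens_a 0.94 [313.0, 274.0, 333.0, 302.0] [ 0.423 -0.293  0.03 ]
lens_a 0.68 [277.0, 40.0, 309.0, 78.0] [ 0.443 -0.016  0.03 ]
lens_a 0.58 [306.0, 158.0, 338.0, 194.0] [ 0.45  -0.143  0.03 ]
holder 0.8 [304.0, 114.0, 338.0, 239.0] [ 0.449 -0.143  0.03 ]
holder 0.5 [514.0, 95.0, 576.0, 125.0] [ 0.701 -0.116  0.03 ]
```

View pics/w1.png

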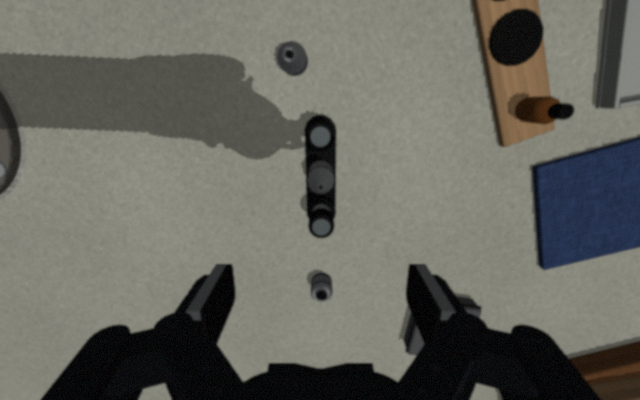

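```bash
python3 - <<'E'
import cv2,numpy as np
from plant import r
from h import *
a=cv2.imread("pics/w1.png");t=cv2.imread("pics/top0.png");s=cv2.imread("pics/side0.png")
f=lambda im,cx,cy:cv2.resize(cv2.convertScaleAbs(im[cy-25:cy+25,cx-25:cx+25],alpha=1.8),(250,250),interpolation=2)
cv2.imwrite("pics/z1.png",np.vstack([np.hstack([f(a,291,57),f(a,320,178),f(a,321,287)]),np.hstack([f(s,264,337),f(s,368,218),f(s,437,158)])]))
st=r.state();w=withpose({"mount":[[0,-.945,-.326,.085],[1,0,-.001,0],[.001,-.326,.945,.031],[0,0,0,1]],"camera_matrix":np.array([[303.,0,320],[0,303,203],[0,0,1]])},st)
for p in((320,135),(321,227)): print(ray(w,p,.06))
E
```

```text
[ 0.45619097 -0.09656787  0.06      ]
[ 0.43776855 -0.19667029  0.06      ]
```

View pics/z1.png

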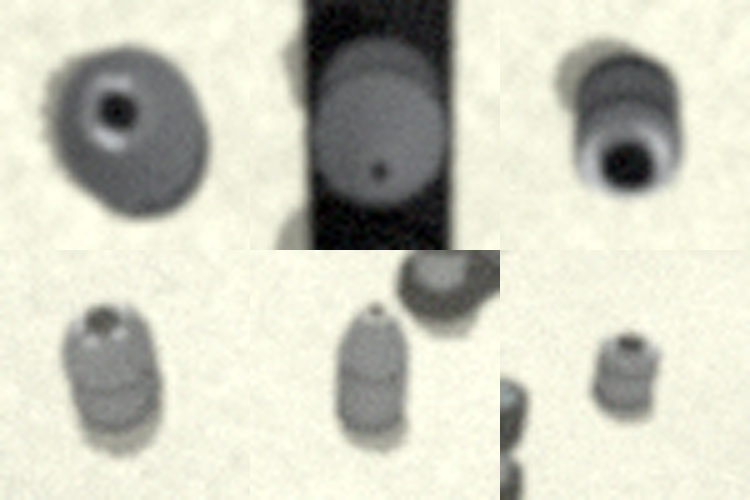

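The crop shows a pinhole nose on the lens in the holder (d), a 13 mm nose on the middle one (c), a broad nose on the right one (a) and the left one as b. The gripper is aligned with the holder, so I descend on d.

>>> {"name": "arm_command", "arguments": {"increments": [[0,0,0,-0.11,-0.03,0.8,0],[0,0,0,0,0,1,0],[0,0,0,0,0,1,0],[0,0,0,0,0,1,0],[0,0,0,0,0,1,0],[0,0,0,0,0,1,0],[0,0,0,0,0,0.7,0],[0,0,0,0,0,0.5,0],[0,0,0,0,0,0.2,0],[0,0,0,0,0,0,0]]}}

```text
time: 3.85
tcp_pos: [0.4452, -0.1479, 0.1874]
orientation: [0.772, 0.636, -0.001, -0.001]
wrist_force: [-0.2, 0.6, 0.2]
opening: 0.0855
grip_force: 0.0
```

>>> {"name": "arm_command", "arguments": {"increments": [[0,0,0,0,0,0,120],[0,0,0,0,0,0,120],[0,0,0,0,0,0,120],[0,0,0,0,0,0,140],[0,0,0,0,0,0,150],[0,0,0,0,0,0,255],[0,0,0,0,0,0,255],[0,0,0,0,0,0,255],[0,0,0,0,0,0,255],[0,0,0,0,0,0,255]]}}

```text
time: 4.68
tcp_pos: [0.4469, -0.147, 0.1896]
orientation: [0.771, 0.637, 0.0, 0.001]
wrist_force: [0.1, 0.2, 6.0]
opening: 0.0283
grip_force: 58.9
```

```bash
python3 - <<'E'
from plant import r
from h import *
s=r.state();c=r.read_camera("wrist");cv2.imwrite("pics/w2.png",c["img"][:,:,::-1])
print(s['time'],s['tcp_pos'],s['opening'],s['grip_force'],s['wrist_force'])
E
```

```text
4.6833 [ 0.44694362 -0.14696787  0.18955966] 0.02826737544179606 58.88041403184616 [0.11962372 0.24561828 6.03344476]
```

View pics/w2.png

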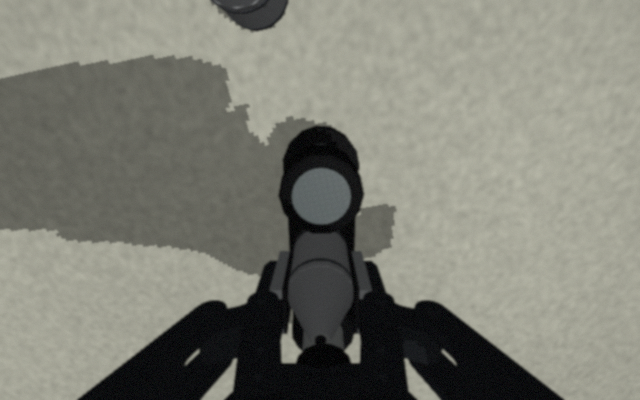

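d is gripped: its tapered body sits between the pads at (320,290). I lift it and carry it to rest_4.

>>> {"name": "arm_command", "arguments": {"increments": [[0,0,0,0,0,-0.3,255],[0,0,0,0,0,-0.6,255],[0,0,0,0,0,-0.8,255],[0,0,0,0,0,-0.9,255],[0,0,0,0,0,-0.9,255],[0,0,0,0,0,-0.8,255],[0,0,0,0,0,0,255],[0,0,0,0,0,0,255]]}}

```text
time: 5.4
tcp_pos: [0.4467, -0.1468, 0.3191]
orientation: [0.771, 0.637, 0.001, 0.001]
wrist_force: [-0.2, -1.3, -0.8]
opening: 0.0287
grip_force: 59.3
```

>>> {"name": "arm_command", "arguments": {"increments": [[0,0,0,0.3,0.4,0,255],[0,0,0,0.5,0.7,0,255],[0,0,0,0.6,0.8,0,255],[0,0,0,0.7,0.9,0,255],[0,0,0,0.7,0.9,0,255],[0,0,0,0.7,0.9,0,255],[0,0,0,0.6,0.8,0,255],[0,0,0,0.5,0.8,0,255],[0,0,0,0.4,0.6,0,255],[0,0,0,0,0,0,255]]}}

```text
time: 6.23
tcp_pos: [0.6771, -0.0345, 0.3141]
orientation: [0.77, 0.639, 0.0, -0.002]
wrist_force: [0.6, 1.1, -1.1]
opening: 0.0284
grip_force: 59.5
```

```bash
python3 - <<'E'
from plant import r
from h import *
s=r.state();c=withpose(r.read_camera("wrist"),s);S=r.read_camera("side");T=r.read_camera("top")
print(s['time'],s['tcp_pos'],s['opening'],s['wrist_force'],s['moment'])
for th in("lens_a","rest_1"):
  for d in r.regions_of(th,S): print(th,round(d["p"],2),np.round(d["box"],1).tolist())
print('exp',box(S,model('d',s['tcp_pos'][0],s['tcp_pos'][1],s['tcp_pos'][2]-.1896)))
print(go(s,[.6754,-.037,.2085]))
cv2.imwrite("pics/s3.png",np.hstack([cv2.resize(S["img"][60:260,220:420,::-1],(400,400)),cv2.resize(T["img"][60:260,250:450,::-1],(400,400))]))
E
```

```text
6.2333 [ 0.67713264 -0.03446505  0.31411266] 0.02836747295988853 [ 0.63811872  1.07215246 -1.07439649] [ 0.05295295  0.04598392 -0.01294955]
lens_a 0.71 [276.9, 113.0, 292.4, 141.7]
lens_a 0.68 [360.0, 205.4, 376.3, 232.2]
lens_a 0.64 [252.5, 323.3, 274.9, 350.4]
lens_a 0.57 [432.5, 150.7, 443.4, 166.3]
rest_1 0.83 [278.6, 167.0, 302.4, 179.8]
rest_1 0.81 [262.9, 186.1, 285.9, 198.0]
rest_1 0.67 [248.3, 199.3, 271.9, 215.0]
rest_1 0.65 [229.2, 218.7, 256.4, 237.3]
exp [275.64527375 107.10290271 291.12825247 140.51621823]
[-0.11 -0.03  3.52]
```

View pics/s3.png

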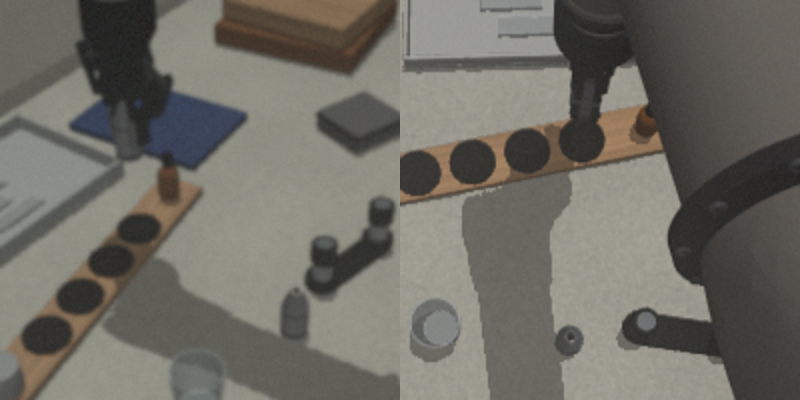

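d hangs upright above rest_4. I lower it.

>>> {"name": "arm_command", "arguments": {"increments": [[0,0,0,-0.11,-0.03,0.4,255],[0,0,0,0,0,0.6,255],[0,0,0,0,0,0.7,255],[0,0,0,0,0,0.7,255],[0,0,0,0,0,0.5,255],[0,0,0,0,0,0.3,255],[0,0,0,0,0,0.2,255],[0,0,0,0,0,0,255],[0,0,0,0,0,0,255],[0,0,0,0,0,0,255]]}}

```text
time: 7.32
tcp_pos: [0.6741, -0.0412, 0.2172]
orientation: [0.771, 0.637, 0.001, 0.001]
wrist_force: [-0.3, 0.5, -1.0]
opening: 0.0284
grip_force: 59.5
```

```bash
python3 - <<'E'
from plant import r
from h import *
s=r.state();print(s['tcp_pos'],s['wrist_force'],go(s,[.6754,-.037,.2085]))
E
```

```text
[ 0.6741122  -0.04115447  0.21722603] [-0.25679071  0.50538335 -0.99114217] [0.14 0.02 0.29]
```

>>> {"name": "arm_command", "arguments": {"increments": [[0,0,0,0.12,0.02,0.1,255],[0,0,0,0,0,0.1,255],[0,0,0,0,0,0.06,255],[0,0,0,0,0,0.03,255],[0,0,0,0,0,0,255],[0,0,0,0,0,0,255]]}}

```text
time: 7.82
tcp_pos: [0.6749, -0.0371, 0.2077]
orientation: [0.771, 0.637, 0.0, -0.0]
wrist_force: [-0.4, 1.4, 3.4]
opening: 0.0285
grip_force: 60.0
```

>>> {"name": "arm_command", "arguments": {"increments": [[0,0,0,0,0,0,120],[0,0,0,0,0,0,60],[0,0,0,0,0,0,0],[0,0,0,0,0,0,0],[0,0,0,0,0,0,0],[0,0,0,0,0,0,0],[0,0,0,0,0,-0.2,0],[0,0,0,0,0,-0.5,0],[0,0,0,0,0,-0.8,0],[0,0,0,0,0,-0.9,0]]}}

```text
time: 8.65
tcp_pos: [0.6742, -0.0378, 0.2785]
orientation: [0.771, 0.637, -0.001, -0.001]
wrist_force: [0.6, 0.7, -0.4]
opening: 0.0856
grip_force: 0.0
```

>>> {"name": "arm_command", "arguments": {"increments": [[0,0,0,0,0,-0.8,0],[0,0,0,0,0,-0.4,0],[0,0,0,-0.07,-0.6,0,0],[0,0,0,-0.1,-0.9,0,0],[0,0,0,-0.1,-1,0,0],[0,0,0,-0.1,-1,0,0],[0,0,0,-0.1,-1,0,0],[0,0,0,-0.1,-1,0,0],[0,0,0,-0.1,-1,0,0],[0,0,0,-0.1,-1,0,0]]}}

```text
time: 9.48
tcp_pos: [0.4478, -0.0177, 0.3147]
orientation: [0.771, 0.637, -0.0, -0.0]
wrist_force: [0.1, -0.2, 0.0]
opening: 0.0856
grip_force: 0.0
```

>>> {"name": "arm_command", "arguments": {"increments": [[0,0,0,0,-0.3,0,0],[0,0,0,0,0,0,0],[0,0,0,0,0,0,0],[0,0,0,0,0,0,0]]}}

```text
time: 9.82
tcp_pos: [0.4421, -0.0165, 0.3154]
orientation: [0.771, 0.637, 0.001, 0.001]
wrist_force: [-0.4, 0.2, -0.5]
opening: 0.0856
grip_force: 0.0
```

```bash
python3 - <<'E'
from plant import r
from h import *
s=r.state();print(s['time'],s['tcp_pos'])
T=r.read_camera("top");S=r.read_camera("side")
for cam in(T,S):
  for d in r.boxes_of("lens_a",cam): print(round(d["p"],2),np.round(d["box"],1).tolist())
print('exp d',box(T,model('d',.6754,-.037,.018)),box(S,model('d',.6754,-.037,.018)))
cv2.imwrite("pics/top4.png",T["img"][:,:,::-1]);cv2.imwrite("pics/side4.png",S["img"][:,:,::-1])
q=dict(orientation=[.7702862,.6376983,0,0],tcp_pos=[.44841,-.14281,.40473])
w=withpose({"mount":r.read_camera("wrist")["mount"],"camera_matrix":np.array([[303.,0,320],[0,303,203],[0,0,1]])},q)
print('c tip',ray(w,(289.4,54.4),.059),'d tip',ray(w,(320.7,187.5),.072),'a tip',ray(w,(321.5,294.5),.033))
E
```

```text
9.8167 [ 0.44209326 -0.01645328  0.31544754]
0.6 [455.6, 229.5, 474.8, 245.0]
0.57 [333.0, 114.0, 345.9, 134.0]
0.47 [179.1, 228.5, 195.3, 241.3]
0.92 [254.1, 324.1, 272.0, 349.5]
0.67 [282.1, 150.0, 298.4, 178.3]
0.64 [363.3, 205.1, 375.0, 232.5]
0.5 [432.6, 151.6, 446.6, 168.6]
exp d [333.43337471 115.86034188 347.86015289 136.01923857] [281.30915594 148.18366598 295.49206072 177.69199922]
c tip [ 0.44291028 -0.01521395  0.059     ] d tip [ 0.44825882 -0.14459219  0.072     ] a tip [ 0.41977879 -0.30080528  0.033     ]
```

d stands where expected. I pick up c.

>>> {"name": "arm_command", "arguments": {"increments": [[0,0,0,0.03,0,0.5,0],[0,0,0,0,0,0.8,0],[0,0,0,0,0,0.9,0],[0,0,0,0,0,0.9,0],[0,0,0,0,0,0.7,0],[0,0,0,0,0,0.4,0],[0,0,0,0,0,0.28,0],[0,0,0,0,0,0,0],[0,0,0,0,0,0,100],[0,0,0,0,0,0,120]]}}

```text
time: 10.9
tcp_pos: [0.4417, -0.0152, 0.1814]
orientation: [0.771, 0.637, 0.001, 0.001]
wrist_force: [-0.8, -0.8, -0.5]
opening: 0.0641
grip_force: 0.0
```

>>> {"name": "arm_command", "arguments": {"increments": [[0,0,0,0,0,0,130],[0,0,0,0,0,0,140],[0,0,0,0,0,0,150],[0,0,0,0,0,0,255],[0,0,0,0,0,0,255],[0,0,0,0,0,0,255],[0,0,0,0,0,0,255],[0,0,0,0,0,0,255]]}}

```text
time: 11.57
tcp_pos: [0.4414, -0.0154, 0.1814]
orientation: [0.771, 0.637, 0.0, 0.001]
wrist_force: [-0.7, 0.6, 5.6]
opening: 0.0286
grip_force: 58.9
```

```bash
python3 - <<'E'
from plant import r
from h import *
s=r.state();print(s['tcp_pos'],s['opening'],s['wrist_force'],go(s,[.6636,.0266,s['tcp_pos'][2]]))
E
```

```text
[ 0.4413871  -0.01535613  0.18144033] 0.028589832434576634 [-0.66948552  0.62935804  5.61567431] [2.77 7.01 0.01]
```

>>> {"name": "arm_command", "arguments": {"increments": [[0,0,0,0,0,-0.3,255],[0,0,0,0,0,-0.6,255],[0,0,0,0,0,-0.8,255],[0,0,0,0,0,-0.9,255],[0,0,0,0,0,-0.9,255],[0,0,0,0,0,-0.8,255],[0,0,0,0,0,0,255],[0,0,0,0.12,0.3,0,255],[0,0,0,0.25,0.6,0,255],[0,0,0,0.3,0.8,0,255]]}}

```text
time: 12.4
tcp_pos: [0.4938, -0.0055, 0.3079]
orientation: [0.771, 0.637, -0.002, -0.001]
wrist_force: [-0.4, 0.2, -1.9]
opening: 0.0286
grip_force: 59.3
```

>>> {"name": "arm_command", "arguments": {"increments": [[0,0,0,0.4,0.9,0,255],[0,0,0,0.4,1,0,255],[0,0,0,0.4,1,0,255],[0,0,0,0.3,0.9,0,255],[0,0,0,0.3,0.8,0,255],[0,0,0,0.2,0.5,0,255],[0,0,0,0.1,0.21,0,255],[0,0,0,0,0,0,255],[0,0,0,0,0,0.4,255],[0,0,0,0,0,0.7,255]]}}

```text
time: 13.23
tcp_pos: [0.6631, 0.0268, 0.2779]
orientation: [0.771, 0.637, 0.002, 0.001]
wrist_force: [1.4, -0.3, -1.4]
opening: 0.0282
grip_force: 59.4
```

>>> {"name": "arm_command", "arguments": {"increments": [[0,0,0,0,0,0.8,255],[0,0,0,0,0,0.7,255],[0,0,0,0,0,0.4,255],[0,0,0,0,0,0.3,255],[0,0,0,0,0,0,255],[0,0,0,0,0,0,255],[0,0,0,0,0,0,255]]}}

```text
time: 13.82
tcp_pos: [0.6636, 0.0267, 0.2121]
orientation: [0.771, 0.637, 0.001, 0.001]
wrist_force: [0.6, 0.3, -0.6]
opening: 0.0283
grip_force: 59.4
```

```bash
python3 - <<'E'
from plant import r
from h import *
s=r.state();print(s['tcp_pos'],s['opening'],s['wrist_force'],go(s,[.6636,.0266,.1994]))
E
```

```text
[0.66362486 0.02674055 0.2121436 ] 0.028323901322219177 [ 0.64755692  0.28044926 -0.64713209] [-0.01 -0.    0.42]
```

>>> {"name": "arm_command", "arguments": {"increments": [[0,0,0,0,0,0.15,255],[0,0,0,0,0,0.12,255],[0,0,0,0,0,0.1,255],[0,0,0,0,0,0.05,255],[0,0,0,0,0,0,255],[0,0,0,0,0,0,255]]}}

```text
time: 14.32
tcp_pos: [0.6632, 0.0266, 0.1996]
orientation: [0.771, 0.637, 0.0, 0.0]
wrist_force: [-2.1, -1.5, 4.5]
opening: 0.0285
grip_force: 60.1
```

>>> {"name": "arm_command", "arguments": {"increments": [[0,0,0,0,0,0,120],[0,0,0,0,0,0,60],[0,0,0,0,0,0,0],[0,0,0,0,0,0,0],[0,0,0,0,0,0,0],[0,0,0,0,0,0,0],[0,0,0,0,0,-0.2,0],[0,0,0,0,0,-0.5,0],[0,0,0,0,0,-0.8,0],[0,0,0,0,0,-0.9,0]]}}

```text
time: 15.15
tcp_pos: [0.6624, 0.0264, 0.2695]
orientation: [0.771, 0.637, -0.001, -0.001]
wrist_force: [0.3, -0.2, 1.0]
opening: 0.0855
grip_force: 0.0
```

>>> {"name": "arm_command", "arguments": {"increments": [[0,0,0,0,0,-0.9,0],[0,0,0,0,0,-0.4,0],[0,0,0,0,0,0,0],[0,0,0,0.4,-0.46,0,0],[0,0,0,0.8,-0.91,0,0],[0,0,0,0.8,-0.91,0,0],[0,0,0,0.8,-0.91,0,0],[0,0,0,0.8,-0.91,0,0],[0,0,0,0.8,-0.91,0,0],[0,0,0,0.8,-0.91,0,0]]}}

```text
time: 15.98
tcp_pos: [0.5162, 0.2139, 0.3071]
orientation: [0.771, 0.637, -0.002, -0.0]
wrist_force: [-0.1, -0.0, 0.8]
opening: 0.0857
grip_force: 0.0
```

>>> {"name": "arm_command", "arguments": {"increments": [[0,0,0,0.4,-0.91,0,0],[0,0,0,0,-0.91,0,0],[0,0,0,0,-0.91,0,0],[0,0,0,0,-0.5,0,0],[0,0,0,0,0,0,0],[0,0,0,0,0,0,0],[0,0,0,0,0,0,0]]}}

```text
time: 16.57
tcp_pos: [0.426, 0.2426, 0.3082]
orientation: [0.771, 0.636, -0.0, 0.0]
wrist_force: [-0.1, 0.2, -0.7]
opening: 0.0854
grip_force: 0.0
```

```bash
python3 - <<'E'
from plant import r
from h import *
s=r.state();print(s['time'],s['tcp_pos'])
c=r.read_camera("wrist");w=withpose(c,s);S=r.read_camera("side")
for d in r.regions_of("lens_b",c): print(round(d["p"],2),np.round(d["box"],1).tolist(),ray(w,((d['box'][0]+d['box'][2])/2,(d['box'][1]+d['box'][3])/2),.023))
for d in r.boxes_of("lens_b",S): print(round(d["p"],2),np.round(d["box"],1).tolist())
print('exp c',box(S,model('c',.6636,.0266,.018)))
print(go(s,[.4395,.313,.31]), s['q'])
cv2.imwrite("pics/w5.png",np.hstack([c["img"][:,160:480,::-1],S["img"][:,150:470,::-1]]))
E
```

```text
16.5667 [0.42598039 0.24256811 0.30820807]
0.92 [301.4, 90.8, 340.1, 134.4] [0.44001652 0.31567398 0.023     ]
0.71 [560.9, 330.9, 633.4, 400.0] [6.84571033e-01 2.33328347e-04 2.30000000e-02]
0.65 [588.1, 380.0, 613.6, 400.0] [ 0.69232621 -0.03774832  0.023     ]
0.95 [254.0, 323.1, 271.2, 350.8]
0.55 [432.0, 150.0, 444.7, 167.5]
exp c [266.92365765 167.81389515 281.81657191 194.20642465]
[ 2.39 -0.   -0.06] [-0.05625866  0.33143527 -0.61540619  1.79783095  0.2151172   1.08033733
 -0.93938664]
```

View pics/w5.png

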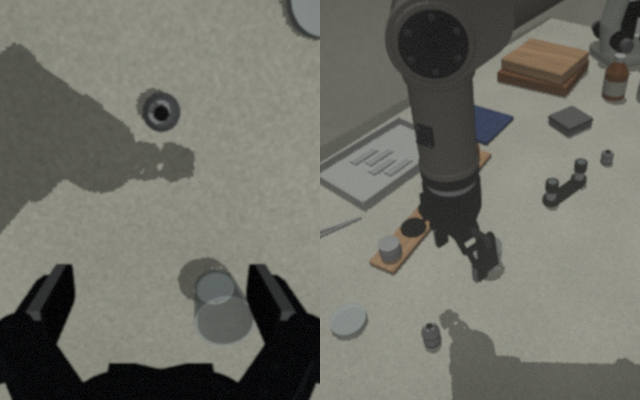

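b is centred at about (0.440, 0.315), well clear of the tumbler.

>>> {"name": "arm_command", "arguments": {"increments": [[0,0,0,0.8,0,0,0],[0,0,0,0.9,0,0,0],[0,0,0,0.76,0,0.3,0],[0,0,0,0,0,0.7,0],[0,0,0,0,0,0.9,0],[0,0,0,0,0,0.9,0],[0,0,0,0,0,0.8,0],[0,0,0,0,0,0.5,0],[0,0,0,0,0,0.24,0],[0,0,0,0,0,0,0]]}}

```text
time: 17.6
tcp_pos: [0.439, 0.315, 0.1768]
orientation: [0.771, 0.637, -0.002, -0.0]
wrist_force: [0.5, -0.2, 0.1]
opening: 0.0852
grip_force: 0.0
```

>>> {"name": "arm_command", "arguments": {"increments": [[0,0,0,0,0,0,100],[0,0,0,0,0,0,120],[0,0,0,0,0,0,130],[0,0,0,0,0,0,140],[0,0,0,0,0,0,150],[0,0,0,0,0,0,255],[0,0,0,0,0,0,255],[0,0,0,0,0,0,255],[0,0,0,0,0,0,255],[0,0,0,0,0,0,255]]}}

```text
time: 18.43
tcp_pos: [0.4395, 0.3161, 0.1798]
orientation: [0.771, 0.637, 0.001, 0.0]
wrist_force: [-0.6, -0.5, 5.3]
opening: 0.0282
grip_force: 59.0
```

```bash
python3 - <<'E'
from plant import r
from h import *
s=r.state();print(s['tcp_pos'],s['opening'],s['wrist_force'],go(s,[.652,.0905,s['tcp_pos'][2]]))
T=r.read_camera("top")
for d in r.boxes_of("lens_b",T): print(round(d["p"],2),np.round(d["box"],1).tolist())
print('exp c',box(T,model('c',.6636,.0266,.018)))
E
```

```text
[0.43951934 0.31614767 0.17975144] 0.028242306540224974 [-0.64569025 -0.48047069  5.34095116] [-6.05  8.38  0.01]
0.77 [331.4, 115.5, 347.6, 137.9]
0.73 [455.4, 231.2, 473.5, 244.0]
0.62 [181.1, 229.4, 195.7, 241.1]
0.51 [307.2, 123.8, 318.6, 142.5]
exp c [305.67966924 123.04164959 319.16235317 141.61135413]
```

>>> {"name": "arm_command", "arguments": {"increments": [[0,0,0,0,0,-0.3,255],[0,0,0,0,0,-0.6,255],[0,0,0,0,0,-0.8,255],[0,0,0,0,0,-0.9,255],[0,0,0,0,0,-0.9,255],[0,0,0,0,0,-0.8,255],[0,0,0,0,0,0,255],[0,0,0,-0.25,0.38,0,255],[0,0,0,-0.4,0.6,0,255],[0,0,0,-0.6,0.8,0,255]]}}

```text
time: 19.37
tcp_pos: [0.4827, 0.2708, 0.3076]
orientation: [0.769, 0.639, -0.0, -0.001]
wrist_force: [0.4, 0.8, -0.9]
opening: 0.0284
grip_force: 59.2
```

>>> {"name": "arm_command", "arguments": {"increments": [[0,0,0,-0.7,0.9,0,255],[0,0,0,-0.7,1,0,255],[0,0,0,-0.7,1,0,255],[0,0,0,-0.7,1,0,255],[0,0,0,-0.7,0.9,0,255],[0,0,0,-0.6,0.8,0,255],[0,0,0,-0.4,0.6,0,255],[0,0,0,-0.3,0.4,0,255],[0,0,0,0,0,0,255],[0,0,0,0,0,0.4,255]]}}

```text
time: 20.2
tcp_pos: [0.6525, 0.0899, 0.2969]
orientation: [0.772, 0.636, 0.002, 0.001]
wrist_force: [1.3, 0.1, -0.8]
opening: 0.0282
grip_force: 59.3
```

>>> {"name": "arm_command", "arguments": {"increments": [[0,0,0,0,0,0.7,255],[0,0,0,0,0,0.8,255],[0,0,0,0,0,0.7,255],[0,0,0,0,0,0.4,255],[0,0,0,0,0,0.3,255],[0,0,0,0,0,0,255],[0,0,0,0,0,0,255],[0,0,0,0,0,0,255]]}}

```text
time: 20.87
tcp_pos: [0.6523, 0.0908, 0.2103]
orientation: [0.771, 0.637, 0.001, 0.001]
wrist_force: [-0.3, -0.2, -1.5]
opening: 0.0281
grip_force: 59.3
```

```bash
python3 - <<'E'
from plant import r
from h import *
s=r.state();print(s['tcp_pos'],s['opening'],s['wrist_force'],go(s,[.652,.0905,.1978]))
E
```

```text
[0.65226581 0.09080798 0.21027328] 0.02807629292147721 [-0.29934629 -0.17376198 -1.47127839] [-0.01 -0.01  0.42]
```

>>> {"name": "arm_command", "arguments": {"increments": [[0,0,0,0,0,0.15,255],[0,0,0,0,0,0.12,255],[0,0,0,0,0,0.1,255],[0,0,0,0,0,0.05,255],[0,0,0,0,0,0,255],[0,0,0,0,0,0,255]]}}

```text
time: 21.37
tcp_pos: [0.6519, 0.0901, 0.1978]
orientation: [0.771, 0.637, 0.0, 0.0]
wrist_force: [-2.0, -0.8, 6.5]
opening: 0.0282
grip_force: 60.2
```

>>> {"name": "arm_command", "arguments": {"increments": [[0,0,0,0,0,0,120],[0,0,0,0,0,0,60],[0,0,0,0,0,0,0],[0,0,0,0,0,0,0],[0,0,0,0,0,0,0],[0,0,0,0,0,0,0],[0,0,0,0,0,-0.2,0],[0,0,0,0,0,-0.5,0],[0,0,0,0,0,-0.8,0],[0,0,0,0,0,-0.9,0]]}}

```text
time: 22.2
tcp_pos: [0.6511, 0.0899, 0.2677]
orientation: [0.771, 0.637, -0.001, -0.001]
wrist_force: [-0.5, -0.3, 0.4]
opening: 0.0852
grip_force: 0.0
```

>>> {"name": "arm_command", "arguments": {"increments": [[0,0,0,0,0,-0.9,0],[0,0,0,0,0,-0.6,0],[0,0,0,0,0,0,0],[0,0,0,-0.2,-0.9,0,0],[0,0,0,-0.4,-1,0,0],[0,0,0,-0.8,-1,0,0],[0,0,0,-1,-1,0,0],[0,0,0,-1,-0.8,0,0],[0,0,0,-1,-0.4,0,0],[0,0,0,-1,-0.1,0,0]]}}

```text
time: 23.03
tcp_pos: [0.4654, -0.0392, 0.3125]
orientation: [0.77, 0.638, -0.002, -0.001]
wrist_force: [1.1, -0.8, 0.3]
opening: 0.0855
grip_force: 0.0
```

>>> {"name": "arm_command", "arguments": {"increments": [[0,0,0,-1,0,0,0],[0,0,0,-1,0,0,0],[0,0,0,-1,0,0,0],[0,0,0,-1,0,0,0],[0,0,0,-1,0,0,0],[0,0,0,-1,0,0,0],[0,0,0,-1,0,0,0],[0,0,0,-0.8,0,0,0],[0,0,0,0,0,0,0],[0,0,0,0,0,0,0]]}}

```text
time: 23.87
tcp_pos: [0.4234, -0.2705, 0.3125]
orientation: [0.772, 0.635, -0.0, -0.001]
wrist_force: [0.6, 0.4, 0.5]
opening: 0.085
grip_force: 0.0
```

```bash
python3 - <<'E'
from plant import r
from h import *
s=r.state();print(s['time'],s['tcp_pos'],s['q'])
T=r.read_camera("top");S=r.read_camera("side")
for n,cam in(('T',T),('S',S)):
  for d in r.boxes_of("lens_b",cam): print(n,round(d["p"],2),np.round(d["box"],1).tolist())
  print('exp b',box(cam,model('b',.652,.0905,.018)),'exp a',box(cam,model('a',.4185,-.3)))
print(go(s,[.4185,-.3,.176]))
E
```

```text
23.8667 [ 0.42341302 -0.27047868  0.31246364] [ 0.86939304  0.31975198 -0.4166593   1.76589312  0.14427085  1.08736468
  0.2098863 ]
T 0.68 [454.7, 229.9, 473.3, 245.0]
T 0.66 [280.5, 130.8, 293.7, 144.8]
T 0.61 [306.5, 126.5, 318.7, 141.1]
T 0.61 [332.6, 114.4, 347.7, 135.4]
exp b [277.27827455 129.77139306 291.68882141 147.14701464] exp a [454.54933977 230.40801685 473.17622325 245.11290165]
S 0.8 [279.6, 151.6, 297.2, 178.2]
S 0.64 [432.2, 150.0, 444.4, 167.5]
S 0.58 [267.3, 169.8, 282.0, 195.6]
S 0.53 [256.5, 191.1, 269.3, 213.7]
exp b [251.06955021 188.85099157 266.75193977 212.29575814] exp a [429.60626202 148.94796667 443.79967554 166.45099703]
[-1.    0.04  4.55]
```

>>> {"name": "arm_command", "arguments": {"increments": [[0,0,0,-0.5,0,0,0],[0,0,0,-0.5,0.04,0.4,0],[0,0,0,0,0,0.8,0],[0,0,0,0,0,0.9,0],[0,0,0,0,0,0.9,0],[0,0,0,0,0,0.8,0],[0,0,0,0,0,0.5,0],[0,0,0,0,0,0.25,0],[0,0,0,0,0,0,0],[0,0,0,0,0,0,0]]}}

```text
time: 24.9
tcp_pos: [0.4206, -0.2979, 0.1771]
orientation: [0.771, 0.637, 0.0, 0.0]
wrist_force: [0.2, 0.1, 0.4]
opening: 0.0855
grip_force: 0.0
```

>>> {"name": "arm_command", "arguments": {"increments": [[0,0,0,0,0,0,100],[0,0,0,0,0,0,120],[0,0,0,0,0,0,130],[0,0,0,0,0,0,140],[0,0,0,0,0,0,150],[0,0,0,0,0,0,255],[0,0,0,0,0,0,255],[0,0,0,0,0,0,255],[0,0,0,0,0,0,255],[0,0,0,0,0,0,255]]}}

```text
time: 25.73
tcp_pos: [0.4201, -0.2987, 0.1773]
orientation: [0.771, 0.637, -0.0, 0.0]
wrist_force: [-1.2, 0.9, 4.5]
opening: 0.0282
grip_force: 59.0
```

```bash
python3 - <<'E'
from plant import r
from h import *
s=r.state();print(s['tcp_pos'],s['opening'],s['wrist_force'],go(s,[.6402,.154,s['tcp_pos'][2]]))
T=r.read_camera("top");S=r.read_camera("side")
for n,cam in(('T',T),('S',S)):
  for d in r.regions_of("lens_b",cam): print(n,round(d["p"],2),np.round(d["box"],1).tolist())
cv2.imwrite("pics/x6.png",np.hstack([cv2.resize(T["img"][100:170,240:390,::-1],None,fx=2.6,fy=2.6,interpolation=2)[:180],cv2.resize(S["img"][140:240,225:325,::-1],None,fx=1.8,fy=1.8,interpolation=2)]))
E
```

```text
[ 0.42012814 -0.29870613  0.17730837] 0.0282399625276225 [-1.20527605  0.86939363  4.51196688] [ 1.62e+01  4.35e+00 -1.00e-02]
T 0.7 [278.8, 129.2, 297.6, 146.5]
T 0.67 [330.4, 115.1, 348.4, 137.0]
T 0.53 [307.6, 126.0, 318.5, 143.2]
T 0.42 [454.2, 231.6, 467.7, 241.7]
S 0.88 [279.3, 151.7, 296.1, 180.1]
S 0.79 [268.4, 169.1, 283.9, 196.5]
S 0.63 [432.1, 149.4, 440.6, 170.2]
S 0.53 [252.2, 191.6, 267.7, 212.2]
```

View pics/x6.png

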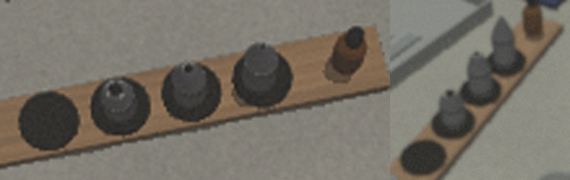

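b, c and d stand well centred on their rests in both views, and rest_1 (48,121) is free. I carry a over.

>>> {"name": "arm_command", "arguments": {"increments": [[0,0,0,0,0,-0.3,255],[0,0,0,0,0,-0.6,255],[0,0,0,0,0,-0.9,255],[0,0,0,0,0,-1,255],[0,0,0,0,0,-0.9,255],[0,0,0,0,0,-0.7,255],[0,0,0,0,0,0,255],[0,0,0,0.4,0.1,0,255],[0,0,0,0.7,0.1,0,255],[0,0,0,0.9,0.2,0,255]]}}

```text
time: 26.77
tcp_pos: [0.4416, -0.2422, 0.3069]
orientation: [0.772, 0.635, -0.001, -0.002]
wrist_force: [0.7, 1.0, -0.6]
opening: 0.0282
grip_force: 59.2
```

>>> {"name": "arm_command", "arguments": {"increments": [[0,0,0,1,0.2,0,255],[0,0,0,1,0.2,0,255],[0,0,0,1,0.3,0,255],[0,0,0,1,0.3,0,255],[0,0,0,1,0.3,0,255],[0,0,0,1,0.3,0,255],[0,0,0,1,0.3,0,255],[0,0,0,1,0.3,0,255],[0,0,0,1,0.3,0,255],[0,0,0,1,0.3,0,255]]}}

```text
time: 27.6
tcp_pos: [0.5816, 0.0394, 0.3064]
orientation: [0.771, 0.637, -0.002, -0.002]
wrist_force: [1.0, -0.1, -1.2]
opening: 0.0281
grip_force: 59.2
```

>>> {"name": "arm_command", "arguments": {"increments": [[0,0,0,1,0.3,0,255],[0,0,0,1,0.3,0,255],[0,0,0,0.9,0.25,0,255],[0,0,0,0.7,0.2,0,255],[0,0,0,0.4,0.1,0,255],[0,0,0,0.2,0,0,255],[0,0,0,0,0,0,255],[0,0,0,0,0,0,255],[0,0,0,0,0,0,255]]}}

```text
time: 28.35
tcp_pos: [0.6395, 0.1526, 0.3079]
orientation: [0.771, 0.636, -0.001, 0.0]
wrist_force: [-0.0, -0.1, -0.2]
opening: 0.0282
grip_force: 59.2
```

```bash
python3 - <<'E'
from plant import r
from h import *
s=r.state();print(s['tcp_pos'],s['opening'],s['wrist_force'],go(s,[.6402,.154,.1953]))
E
```

```text
[0.63953947 0.15260034 0.30790839] 0.028248056948212936 [-0.01675716 -0.14380157 -0.22269749] [0.06 0.02 3.75]
```

>>> {"name": "arm_command", "arguments": {"increments": [[0,0,0,0.05,0.02,0.4,255],[0,0,0,0,0,0.7,255],[0,0,0,0,0,0.8,255],[0,0,0,0,0,0.7,255],[0,0,0,0,0,0.5,255],[0,0,0,0,0,0.3,255],[0,0,0,0,0,0,255],[0,0,0,0,0,0,255],[0,0,0,0,0,0,255]]}}

```text
time: 29.1
tcp_pos: [0.6413, 0.1554, 0.2079]
orientation: [0.771, 0.637, 0.001, 0.0]
wrist_force: [-0.3, 0.8, -0.8]
opening: 0.0283
grip_force: 59.2
```

>>> {"name": "arm_command", "arguments": {"increments": [[0,0,0,0,0,0.12,255],[0,0,0,0,0,0.1,255],[0,0,0,0,0,0.06,255],[0,0,0,0,0,0.04,255],[0,0,0,0,0,0,255],[0,0,0,0,0,0,255]]}}

```text
time: 29.6
tcp_pos: [0.6407, 0.1555, 0.197]
orientation: [0.771, 0.637, -0.0, -0.0]
wrist_force: [0.4, -1.1, -0.4]
opening: 0.0282
grip_force: 59.2
```

Still about 1.5 mm above the rest. I lower a little more, release and back off.

>>> {"name": "arm_command", "arguments": {"increments": [[0,0,0,0,0,0.04,255],[0,0,0,0,0,0.02,255],[0,0,0,0,0,0,255],[0,0,0,0,0,0,255],[0,0,0,0,0,0,120],[0,0,0,0,0,0,60],[0,0,0,0,0,0,0],[0,0,0,0,0,0,0],[0,0,0,0,0,0,0],[0,0,0,0,0,0,0]]}}

```text
time: 30.43
tcp_pos: [0.6407, 0.1554, 0.1953]
orientation: [0.771, 0.637, -0.0, 0.0]
wrist_force: [0.5, 0.6, -0.1]
opening: 0.0851
grip_force: 0.0
```

>>> {"name": "arm_command", "arguments": {"increments": [[0,0,0,0,0,-0.2,0],[0,0,0,0,0,-0.5,0],[0,0,0,0,0,-0.8,0],[0,0,0,0,0,-1,0],[0,0,0,0,0,-1,0],[0,0,0,0,0,-0.8,0],[0,0,0,0,-0.7,0,0],[0,0,0,0,-1,0,0],[0,0,0,0,-1,0,0],[0,0,0,0,-1,0,0]]}}

```text
time: 31.27
tcp_pos: [0.5304, 0.1766, 0.3249]
orientation: [0.771, 0.637, 0.0, 0.0]
wrist_force: [0.0, 0.5, 0.3]
opening: 0.0854
grip_force: 0.0
```

>>> {"name": "arm_command", "arguments": {"increments": [[0,0,0,0,-1,0,0],[0,0,0,0,-1,0,0],[0,0,0,0,-0.8,0,0],[0,0,0,0,0,0,0],[0,0,0,0,0,0,0],[0,0,0,0,0,0,0]]}}

```text
time: 31.77
tcp_pos: [0.45, 0.192, 0.325]
orientation: [0.771, 0.637, 0.001, 0.001]
wrist_force: [0.4, -0.1, -0.2]
opening: 0.0852
grip_force: 0.0
```

```bash
python3 - <<'E'
from plant import r
from h import *
s=r.state();print(s['time'],s['tcp_pos'],s['wrist_force'])
T=r.read_camera("top");S=r.read_camera("side")
P={'a':(.6402,.154),'b':(.652,.0905),'c':(.6636,.0266),'d':(.6754,-.037)}
for n,cam in(('T',T),('S',S)):
  for d in r.regions_of("lens_b",cam): print(n,round(d["p"],2),np.round(d["box"],1).tolist())
  for k in P: print('exp',k,box(cam,model(k,*P[k],.018)).round(1))
  print([ (round(d["p"],2),np.round(d["box"],1).tolist()) for th in("holder","oil") for d in r.boxes_of(th,cam)[:1]])
cv2.imwrite("pics/f.png",np.hstack([cv2.resize(T["img"][100:250,240:440,::-1],(400,300),interpolation=2),cv2.resize(S["img"][120:270,215:415,::-1],(400,300),interpolation=2)]))
E
```

```text
31.7667 [0.44996777 0.19200967 0.32496058] [ 0.44962281 -0.14465301 -0.20689563]
T 0.73 [307.0, 125.3, 318.8, 143.5]
T 0.69 [251.2, 136.2, 265.1, 154.7]
T 0.57 [331.1, 116.7, 346.3, 136.9]
T 0.54 [281.2, 130.0, 293.2, 145.8]
exp a [249.2 136.2 264.3 152.8]
exp b [277.3 129.8 291.7 147.1]
exp c [305.7 123.  319.2 141.6]
exp d [333.4 115.9 347.9 136. ]
[(0.72, [360.5, 211.6, 430.4, 238.0]), (0.48, [364.9, 111.3, 381.1, 131.4])]
S 0.62 [255.8, 189.8, 269.8, 215.5]
S 0.59 [236.7, 212.2, 252.8, 235.8]
exp a [233.9 211.2 250.4 232.1]
exp b [251.1 188.9 266.8 212.3]
exp c [266.9 167.8 281.8 194.2]
exp d [281.3 148.2 295.5 177.7]
[(0.95, [371.9, 161.0, 418.3, 205.2])]
```

View pics/f.png

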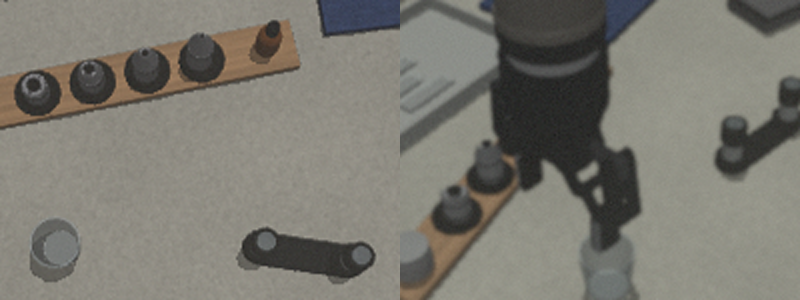

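```bash
python3 - <<'E'
from plant import r
from h import *
T=r.read_camera("top");S=r.read_camera("side")
f=lambda im,x0,y0,x1,y1:cv2.convertScaleAbs(cv2.resize(im[y0:y1,x0:x1,::-1],(400,400),interpolation=2),alpha=2)
cv2.imwrite("pics/f2.png",np.hstack([f(T["img"],242,115,302,175),f(S["img"],225,180,285,240)]))
E
```

```text
(no output)
```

View pics/f2.png

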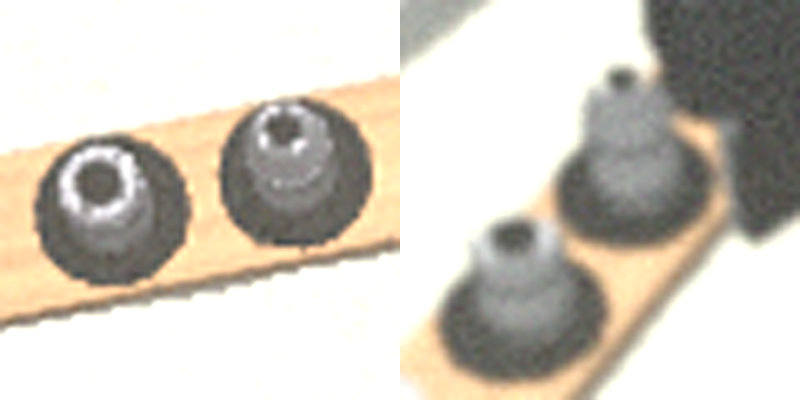

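The zoom shows the broad-nosed a on rest_1 and the narrower b on rest_2, both upright and centred. c, d, the oil bottle and the holder look right too, and the gripper touches nothing.

```bash
python3 -c "
from plant import r
print(r.sign_off())"
```

```text
the job is handed in; nothing more can be done
None
```

I handed the job in at about 32 s with the four objectives upright on their rests in order of length (lens_d on rest_4 next to the oil bottle, then c, b, and a on rest_1); the oil bottle and holder looked unmoved in the final pictures, and the hand-in returned no verdict.

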